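# Feel the tweezer post into its caddy base

## Robot

A 6-joint arm with a two-finger parallel gripper is mounted at the origin on the work surface. World frame = base frame: x ahead of the robot, y to its left, z up, the work surface at z = 0. Lengths are in m, angles in rad, forces in N, time in s.
With the tool pointing down it reaches from about 0.35 to 0.975 m from the base axis. Payload 4.9 kg.
Tool frame: the origin (TCP) lies midway between the tips of the shut fingers; the grasp point (between the pads) lies 19 mm behind it (manip.pinch_z is the distance from the TCP to the grasp point, in m); z points along the fingers, y is the direction in which the jaws open and shut (so a half turn about z gives the same grasp; the last joint's range is limited). The gripper opens to 85 mm and grips with 20 to 120 N. Pads are 22 mm wide; open, the fingers measure 114 mm over their backs; the gripper's body (76 mm by 85 mm) begins 54 mm behind the grasp point. The pads swing forward as they close: fully open they stand 13 mm farther back than shut.
Start: joints at [1.224, 0.053, 1.613, -0, 1.476, -0.119], TCP at [0.141, 0.609, 0.231] pointing down, gripper open.
Joint ranges: [-3.01, 3.01], [-1.01, 2.22], [0.06, 2.58], [-1.02, 4.17], [0.09, 2.62], [-3.14, 3.14]. Speed limits (rad/s): [2.57, 2.57, 3.14, 3.14, 3.14, 3.14].

## Interface

Orientations are given as a unit quaternion [w, x, y, z].
In Python, from plant import manip gives the robot as it stands.
- The arm moves only by the tool drive_tool, never from a script. Its argument "commands" is text: rows parted by semicolons, each of 5 numbers parted by spaces: the finger opening in mm, from 0 to 85.4, then the shift along the tool's x, y, z in units of 30 mm (1.0 is 30 mm), then the turn about the tool's z in degrees. A call has exactly 8 rows; each row shifts and turns the commanded pose from where the row before left it, along the tool's axes as they then stand; what a row does not reach is not made up. A row lasts 1/8 s, in which the tool goes at most 62.5 mm and 10.7 degrees, less where a joint would pass 70% of its speed; a pose out of reach is approached as far as the arm can. A call is refused whole if a number of a shift passes 1 or a number of a turn 10.7, either way. A call with a gripper value outside its range is refused whole. The fingers move at their own pace and stop on an object; the grip force is fixed at half the most. Time passes only in rows, so rows that do not move let the fingers close, or fill a call up. It gives the time, the measured TCP pose, the force and the opening at its end, in the units of the state.
- manip.state(): the state, without advancing time (a new reading comes with each control period).
- manip.grab_frame(name): name is "side" or "top" or "wrist"; returns the picture (400x640x3 uint8, red, green, blue); there is no depth.
- manip.camera_params(name): a dict with "fx", "fy", "cx", "cy" (pixels), "distortion" ([k1, k2, p1, p2, k3] as OpenCV has them; the pictures are not rectified), "xyz" and "orientation" of the camera in the world. Camera axes: x right, y down, z forward; pixel columns grow to the right and rows downward; lengths in m; the calibration is good to about 2 mm. A picture is of the moment at which its call begins: read the wrist's pose just before it. camera_params takes no time and is no camera call; for the wrist camera it gives the pose at the moment of the call.
- manip.job_done(): hands the job in, once; it reports no verdict.
The state is a dict: "time": time; "joint_pos": joint angles; "joint_vel": joint speeds; "joint_efforts": joint torques, N m; "tool_pos": TCP position; "tool_rot": TCP orientation; "contact_force": force on the tool from outside, world axes, zero at the start; "ft_torque": the same for the moment, N m; "gripper_width": opening from 0.0 (shut) to 1.0 (fully open).
Only numpy, scipy, OpenCV 4.12 (cv2) and the standard library are available. Lean on these libraries where they do the work, as an engineer would, in place of code of your own. Each camera call takes 0.05 s, during which the arm holds its last target. There are 200 camera calls.

## Task

Take the grey tweezer post out of its suction-cup foot and plug its steel pin into the blind hole of the caddy base; the hole is an unmarked one somewhere in the black plate in the window, so rest the pin tip on the plate and slide it about until it drops in. Push the post fully home so that its collar sits flush on the plate, upright, and let go of it. Leave the tweezer, the feeding ring and the dropper bottle where they lie.

Things in the scene. Friction and masses are not known exactly. Their poses are not given: they have to be found in the camera images.
- post: loose grey tweezer post, about 80 g, origin under the centre of its round collar (28 mm across, 4 mm thick), z up. Above: square grip block 20 x 20 mm, faces square to own x and y, 4 to 40 mm above the origin, then two prongs within its outline to 53 mm. Below: steel pin, 12 mm diameter, 16 mm long, tapering over its last 4 mm to a flat 6 mm tip. Starts upright, collar on the foot's rim
- pin_tip (a point): centre of the flat tip of the post's pin, 16 mm below the post's origin; axes as the post's
- foot: fixed round suction-cup foot with a plastic sleeve, 34 mm outside, 18 mm bore, rim 30 mm above the shelf; origin at the centre of its underside on the shelf
- base: fixed grey caddy base, 116 mm along own x, 168 along y, 26 tall; origin under its centre. Its top window, 60 mm (x) by 84 (y), shows a flat black plate, face 24 mm above the shelf, with one blind hole: 14 mm diameter, 1 mm chamfer, 19 mm deep, its centre anywhere within 7 mm along own x and 18 mm along own y of the window's centre, new every time
- base_face (a point): centre of the window, on the plate's face (24 mm above the shelf); axes as the base's. This is not the hole
- tweezer: bystander: steel tweezer, 165 mm long along own x, 5 mm high, 23 mm wide, lying on the shelf; origin under its middle
- feeding_ring: bystander: plastic ring lying flat, 76 mm outside, 56 mm inside, 12 mm high; origin at the centre of its underside
- dropper: bystander: empty clear dropper bottle standing upright, 32 mm diameter, 94 mm tall; origin at the centre of its underside

How it is judged:
By the outcome, as a careful person would: the job done as asked, in the order asked, and still so for the second after the job is handed in, with the robot touching nothing.
It also fails if it takes over 67 s, if anything falls off the work surface, if the arm or the gripper's body presses on something with over 40 N, if the wrist force passes 120 N, or if a joint passes its speed limit or range.

## Working session

There is one attempt and no reset: what is moved stays moved. The work goes in short steps, Python scripts to look and compute and a tool call to move; the robot and the scene stay as the last step left them, time stands still between calls to the robot, and variables do not carry over. Pictures are saved under pics/ and viewed, about 8 in all and at most 12, crops included, and the job is handed in when it is done.

Besides the shell and the picture viewer there is one more tool, called as a command line: name --argument value ..., lists and objects as JSON in quotes. drive_tool: Moves the arm, as the interface text tells. Its arguments: {"type":"object","properties":{"commands":{"type":"string"}},"required":["commands"]}

```bash
mkdir -p pics; cat > h.py <<'E'
import numpy as np, cv2
from scipy.spatial.transform import Rotation as R
from plant import manip
def rot(q): return R.from_quat(np.array(q)[[1,2,3,0]]).as_matrix()
def cast(c,uv,z):
    K=np.array([[c["fx"],0,c["cx"]],[0,c["fy"],c["cy"]],[0,0,1.]])
    p=cv2.undistortPoints(np.array(uv,float).reshape(-1,1,2),K,np.array(c["distortion"],float)).reshape(-1,2)
    d=np.c_[p,np.ones(len(p))]@rot(c["orientation"]).T
    o=np.array(c["xyz"]); return o+d*((z-o[2])/d[:,2])[:,None]
def snap(n,f):
    c=manip.camera_params(n); im=manip.grab_frame(n); cv2.imwrite("pics/"+f,im[:,:,::-1]); return c,im
E
python3 - <<'E'
from h import *
s=manip.state();print(s)
a=[]
for n in("top","wrist","side"):
    c,im=snap(n,n+"0.png");print(n,c);a.append(im)
import cv2
cv2.imwrite("pics/all0.png",cv2.resize(np.vstack([a[1],a[2]]),(480,600))[:,:,::-1])
E
```

```text
{'time': 0.0, 'joint_pos': array([ 1.22400808e+00,  5.33523445e-02,  1.61430046e+00, -1.55838820e-05,
        1.47597743e+00, -1.18992754e-01]), 'joint_vel': array([ 0.00112439, -0.00104854,  0.0003813 ,  0.000998  ,  0.00069713,
        0.0007661 ]), 'joint_efforts': array([-1.25504866e-03, -3.93685198e+01, -3.70174706e+01, -2.47762700e-04,
        7.05985483e-03, -1.35787369e-05]), 'tool_pos': array([0.14093127, 0.60826697, 0.23006195]), 'tool_rot': array([-2.27580170e-04,  1.13650846e-01,  9.93520230e-01, -9.93073833e-04]), 'contact_force': array([0.13297074, 0.61861741, 0.56753922]), 'ft_torque': array([-0.08852587, -0.05605945, -0.02335932]), 'gripper_width': 0.9985266814488145}
top {'fx': 499.69610036589586, 'fy': 499.69610036589586, 'cx': 318.2769472471936, 'cy': 200.8364525469773, 'distortion': array([-0.12090758,  0.        ,  0.        ,  0.        ,  0.        ]), 'xyz': array([0.45663101, 0.0105874 , 1.43889535]), 'orientation': array([ 0.04990483, -0.69535293,  0.71544808, -0.04612866])}
wrist {'fx': 307.1693526807314, 'fy': 307.1693526807314, 'cx': 322.7748195363848, 'cy': 197.74655976825443, 'distortion': array([-0.05629309,  0.        ,  0.        ,  0.        ,  0.        ]), 'xyz': array([0.07074346, 0.62528112, 0.37246656]), 'orientation': array([0.11455082, 0.77470107, 0.61531465, 0.09002352])}
side {'fx': 382.2200310613098, 'fy': 382.2200310613098, 'cx': 321.27418399528057, 'cy': 200.72898699420674, 'distortion': array([0.00902619, 0.        , 0.        , 0.        , 0.        ]), 'xyz': array([0.37589507, 0.54704448, 0.64729752]), 'orientation': array([ 0.07350202, -0.20344945,  0.90387799, -0.36906686])}
```

View pics/top0.png

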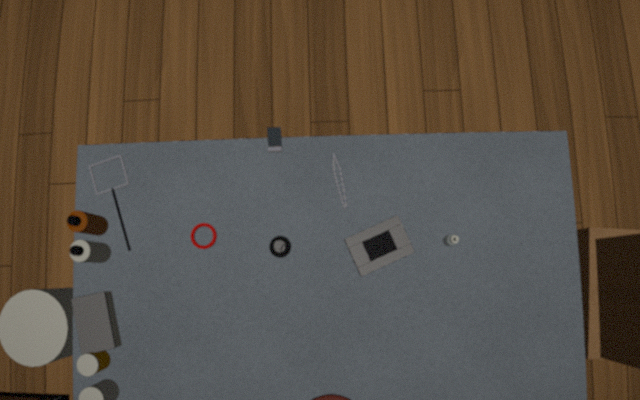

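View pics/all0.png

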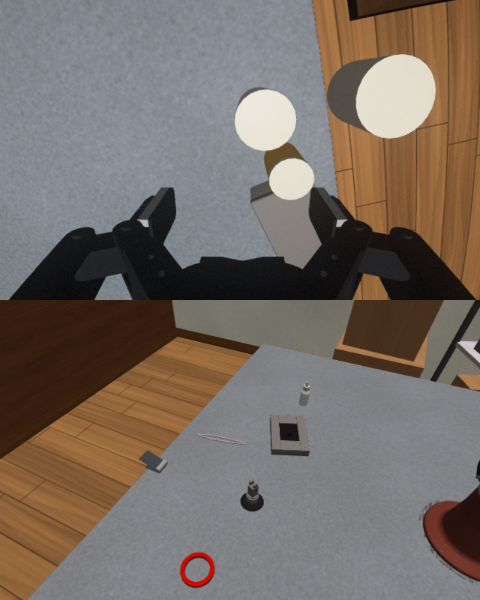

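The top view shows the foot and post at about (280,246), the base window at (380,245), the ring at (203,236), the tweezer at (340,180) and the dropper at (452,240). Next I'll measure the window corners and the post.

```bash
python3 - <<'E'
from h import *
c=manip.camera_params("top"); im=cv2.imread("pics/top0.png"); g=im.max(2)
m=((g<40)*255).astype(np.uint8)
n,l,st,ce=cv2.connectedComponentsWithStats(m[180:300,240:430])
for i in range(1,n):
    if st[i,4]>30:
        ys,xs=np.where(l==i); r=cv2.minAreaRect(np.c_[xs+240,ys+180].astype(np.float32))
        print(st[i],r, cast(c,[r[0]],.024)[0])
        print(cast(c,cv2.boxPoints(r),.024))
print(cast(c,[[280,246],[340,180],[203,236],[452,240]],.0))
s=manip.state();C=manip.camera_params("wrist")
Rt=rot(s["tool_rot"]);print("cam in tool",Rt.T@(np.array(C["xyz"])-s["tool_pos"]),"\n",Rt.T@rot(C["orientation"]),Rt)
b=cv2.imread("pics/side0.png")
a=cv2.resize(im[215:280,250:420],None,fx=4,fy=4,interpolation=cv2.INTER_CUBIC)
d=cv2.resize(b[140:290,300:430],None,fx=3,fy=2.2,interpolation=cv2.INTER_CUBIC)
o=np.zeros((600,800,3),np.uint8);o[:260,:680]=a;o[265:595,:390]=d
cv2.imwrite("pics/c1.png",o)
E
```

```text
[124  52  32  28 518] ((379.1780700683594, 245.1917724609375), (19.200456619262695, 27.310993194580078), 65.55604553222656) [ 0.51863668 -0.15323047  0.024     ]
[[ 0.52878451 -0.10710372  0.024     ]
 [ 0.55866745 -0.17903718  0.024     ]
 [ 0.50845209 -0.19940615  0.024     ]
 [ 0.47886198 -0.12765709  0.024     ]]
[ 30  57  20  20 164] ((279.5, 246.5), (19.0, 19.0), 90.0) [0.5230643  0.12875024 0.024     ]
[[0.55068691 0.15523926 0.024     ]
 [0.5492247  0.101275   0.024     ]
 [0.49556543 0.10242077 0.024     ]
 [0.49696816 0.15615441 0.024     ]]
[[ 0.52558963  0.1292859   0.        ]
 [ 0.71312121 -0.04967911  0.        ]
 [ 0.56018129  0.35304875  0.        ]
 [ 0.52779346 -0.36857499  0.        ]]
cam in tool [ 0.07225455  0.00043381 -0.14235687] 
 [[-7.44695449e-04 -9.57473431e-01 -2.88520491e-01]
 [ 9.99999583e-01 -8.65471419e-04  2.91039122e-04]
 [-5.28368465e-04 -2.88520154e-01  9.57473677e-01]] [[-9.74163842e-01  2.25841725e-01 -5.68915440e-04]
 [ 2.25842342e-01  9.74162688e-01 -1.51464615e-03]
 [ 2.12145895e-04 -1.60399871e-03 -9.99998691e-01]]
```

View pics/c1.png

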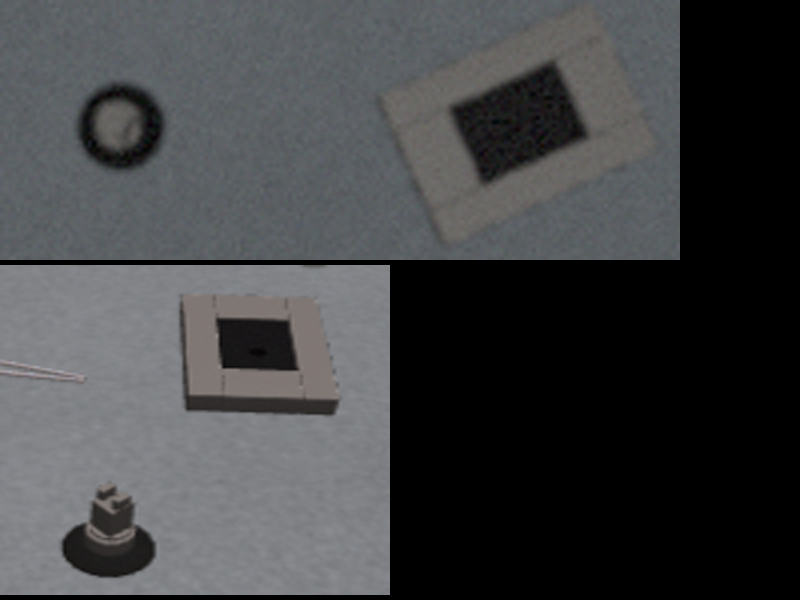

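The side crop shows the foot and post, and a darker spot on the plate at full-frame (386,179), which is probably the hole. The top view gives the foot at about (0.523, 0.129) and the window at about (0.519, -0.153). Moving above the post now.

drive_tool --commands "85 -1 -0.79 0 0;85 -1 -0.79 0 0;85 -1 -0.79 0 0;85 -1 -0.79 0 0;85 -1 -0.79 0 0;85 -1 -0.79 0 0;85 -1 -0.79 0 0;85 -1 -0.79 0 0"

```text
time: 1.15
tool_pos: [0.3326, 0.3688, 0.231]
tool_rot: [-0.0, 0.114, 0.994, -0.0]
contact_force: [0.3, -0.7, -0.3]
gripper_width: 0.991
```

drive_tool --commands "85 -1 -0.79 0 0;85 -1 -0.79 0 0;85 -1 -0.79 0 0;85 -1 -0.79 0 0;85 -1 -0.79 0 0;85 -1 -0.79 0 0;85 -1 -0.79 0 0;85 -1 -0.79 0 0"

```text
time: 2.15
tool_pos: [0.5236, 0.1299, 0.231]
tool_rot: [-0.0, 0.114, 0.994, -0.0]
contact_force: [-0.6, 0.6, 0.5]
gripper_width: 0.996
```

```bash
python3 - <<'E'
from h import *
s=manip.state();print(s["time"],s["tool_pos"],s["tool_rot"],s["joint_pos"],s["contact_force"])
c,im=snap("wrist","w1.png");np.save("w1c.npy",c,allow_pickle=True)
b=cv2.imread("pics/side0.png");C=manip.camera_params("side")
g=b[165:200,365:412].max(2)
w=(g<45).astype(np.uint8); n,l,st,ce=cv2.connectedComponentsWithStats(w);print(st,ce+[365,165])
k=1+st[1:,4].argmax(); mk=cv2.erode((l==k).astype(np.uint8),np.ones((3,3)))
print(np.percentile(g[mk>0],[2,10,30,50,90]))
for t in(8,12,16,20): 
  ys,xs=np.where((g<t)&(mk>0)); 
  if len(xs): print(t,len(xs),xs.mean()+365,ys.mean()+165,cast(C,[[xs.mean()+365,ys.mean()+165]],.024))
ys,xs=np.where(l==k);r=cv2.minAreaRect(np.c_[xs+365,ys+165].astype(np.float32));print(r,cast(C,[r[0]],.024))
np.set_printoptions(linewidth=250);print(g)
E
```

```text
2.15 [0.52356412 0.12992895 0.23096623] [-2.34596970e-04  1.13716646e-01  9.93513195e-01 -9.38980850e-06] [ 1.05218443e-01 -1.52248910e-01  1.81116171e+00  8.40094548e-05
  1.48314191e+00 -1.23765891e+00] [-0.563177    0.59302125  0.47313654]
[[   0    0   47   35 1117]
 [   7    0   27   23  528]] [[389.52014324 184.91674127]
 [384.78409091 175.82954545]]
[12. 22. 23. 24. 25.]
8 1 387.0 179.0 [[ 0.50999418 -0.14308625  0.024     ]]
12 8 385.625 179.25 [[ 0.51271188 -0.14076637  0.024     ]]
16 17 385.52941176470586 179.11764705882354 [[ 0.51306963 -0.14111688  0.024     ]]
20 21 385.42857142857144 179.23809523809524 [[ 0.51315354 -0.14059789  0.024     ]]
((385.0, 176.0), (22.0, 26.0), 90.0) [[ 0.51778355 -0.15129588  0.024     ]]
[[127 127 128 ... 135 134 134]
 [128 127 128 ... 134 133 133]
 [127 128 128 ... 134 133 132]
 ...
 [127 127 127 ... 128 128 131]
 [126 128 127 ... 128 128 128]
 [ 75  75  76 ... 127 127 128]]
```

View pics/w1.png

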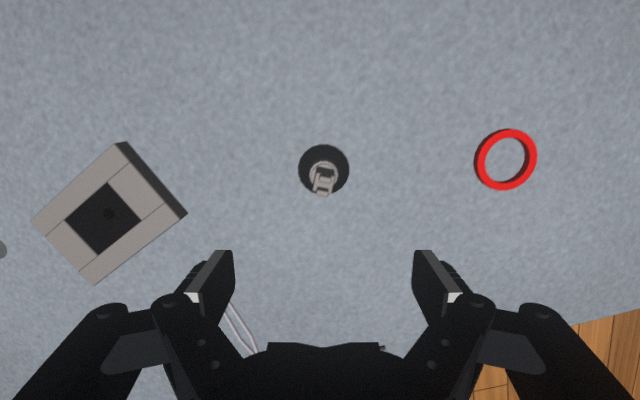

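The wrist view shows the foot at (324,170) with the post on it, and a hole spot in the window at about (110,213). I'll zoom in on the post to get its yaw.

```bash
python3 - <<'E'
from h import *
c=np.load("w1c.npy",allow_pickle=True).item(); im=cv2.imread("pics/w1.png"); g=im.max(2)
p=im[130:210,284:364]; 
o=cv2.resize(p,(560,560),interpolation=cv2.INTER_CUBIC); o=np.clip(o.astype(float)*1.5,0,255).astype(np.uint8)
cv2.imwrite("pics/c2.png",o)
w=(g<60).astype(np.uint8); w[:, 190:]=0
w[245:]=w[245:]
n,l,st,ce=cv2.connectedComponentsWithStats(w)
k=l[225,95]; mk=l==k; ys,xs=np.where(mk); r=cv2.minAreaRect(np.c_[xs,ys].astype(np.float32)); print(st[k],r)
q=cast(c,cv2.boxPoints(r),.024);print(q,q.mean(0))
e=cv2.erode(mk.astype(np.uint8),np.ones((5,5)))>0; print(np.percentile(g[e],[1,5,10,50,90]))
md=np.median(g[e]); ys,xs=np.where(e&(g<md-7)); print(len(xs),xs.min(),xs.max(),ys.min(),ys.max(),cast(c,[[xs.mean(),ys.mean()]],.024))
w=((g<60)*255).astype(np.uint8);n,l,st,ce=cv2.connectedComponentsWithStats(w[120:220,270:380]);print(st)
E
```

```text
[  65  183   76   72 2759] ((102.19026184082031, 219.64602661132812), (50.704856872558594, 56.44325256347656), 48.8140754699707)
[[ 0.50893418 -0.20307525  0.024     ]
 [ 0.47740416 -0.12594126  0.024     ]
 [ 0.53259972 -0.10428413  0.024     ]
 [ 0.56819752 -0.18247683  0.024     ]] [ 0.52178389 -0.15394437  0.024     ]
[26.   30.75 32.   36.   38.  ]
74 95 114 208 228 [[ 0.51522959 -0.14132105  0.024     ]]
[[   0    0  110  100 9822]
 [  29   25   50   47 1100]
 [  47   48   16    9   76]
 [  52   69    2    1    2]]
```

View pics/c2.png

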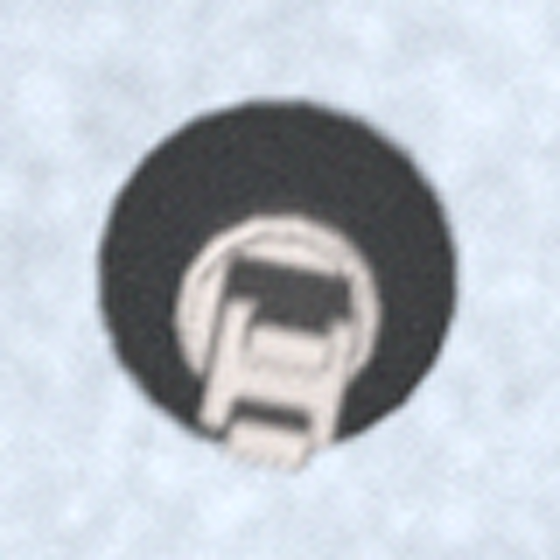

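```bash
python3 - <<'E'
from h import *
c=np.load("w1c.npy",allow_pickle=True).item()
f=lambda P:np.array(P)/7.+[284,130]-.5+.07
Rt=rot([0,.1137,.9935,0])
def ang(a,b):
    d=(b-a)@Rt;return np.degrees(np.arctan2(d[1],d[0])),np.linalg.norm(d)
t=cast(c,f([[240,298],[350,325],[200,425]]),.07);print(t,ang(t[0],t[1]),ang(t[2],t[0]))
b=cast(c,f([[237,258],[350,280]]),.034);print(b,ang(b[0],b[1]),b.mean(0))
print("disc",cast(c,f([[277,270]]),.003),"collar",cast(c,f([[278,305]]),.034))
s=manip.state();print(s["tool_pos"])
E
```

```text
[[0.51492712 0.1273973  0.07      ]
 [0.52239047 0.14193999 0.07      ]
 [0.53202036 0.11732332 0.07      ]] (np.float64(104.10952813976877), np.float64(0.016345992045325417)) (np.float64(17.455663828342043), np.float64(0.019840967511361985))
[[0.51577662 0.12615068 0.034     ]
 [0.52337097 0.14298341 0.034     ]] (np.float64(101.22576774563558), np.float64(0.018466589090970657)) [0.51957379 0.13456705 0.034     ]
disc [[0.52513742 0.13059728 0.003     ]] collar [[0.52474033 0.13080342 0.034     ]]
[0.52575878 0.12671491 0.23093504]
```

drive_tool --commands "85 0 0 0.5 6.5;85 0 0 0.5 6.5;85 0 0 0.5 0;85 0 0 0.5 0;85 0 0 0 0;85 0 0 0 0;85 0 0 0 0;85 0 0 0 0"

```text
time: 3.2
tool_pos: [0.5235, 0.1311, 0.172]
tool_rot: [0.001, 0.225, 0.974, 0.0]
contact_force: [-0.8, -0.3, -0.4]
gripper_width: 0.996
```

```bash
python3 - <<'E'
from h import *
s=manip.state();Rt=rot(s["tool_rot"]);print(s["tool_pos"],Rt)
print("units",(np.array([.5245,.1302,.038])-s["tool_pos"])@Rt/.03)
c,im=snap("wrist","w2.png");np.save("w2c.npy",c,allow_pickle=True)
print(manip.state()["tool_pos"])
cv2.imwrite("pics/c3.png",np.clip(cv2.resize(im[120:300,190:460,::-1],(780,520),interpolation=cv2.INTER_CUBIC)*1.3,0,255))
E
```

```text
[0.52349278 0.13107775 0.17199262] [[-8.98432023e-01  4.39110992e-01  1.19843347e-03]
 [ 4.39111412e-01  8.98432612e-01  9.94467277e-05]
 [-1.03304356e-03  6.15591939e-04 -9.99999277e-01]]
units [-0.03839776 -0.01429342  4.46645471]
[0.52341684 0.131077   0.17189522][ WARN:0@0.368] global loadsave.cpp:1063 imwrite_ Unsupported depth image for selected encoder is fallbacked to CV_8U.
```

View pics/c3.png

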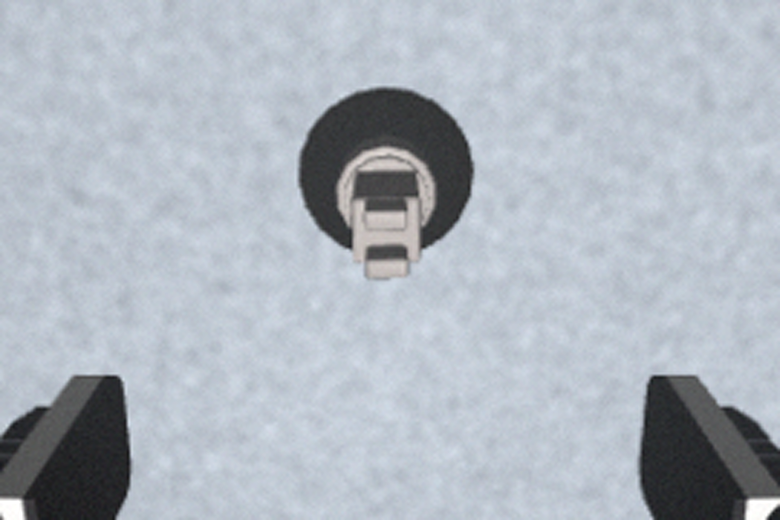

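The post is now square to the jaws and centred between them. Descending and gripping.

drive_tool --commands "85 -0.04 0 0.7 0;85 0 0 0.7 0;85 0 0 0.7 0;85 0 0 0.7 0;85 0 0 0.7 0;85 0 0 0.6 0;85 0 0 0.35 0;85 0 0 0 0"

```text
time: 4.25
tool_pos: [0.5237, 0.1305, 0.037]
tool_rot: [-0.001, 0.225, 0.974, -0.0]
contact_force: [0.4, -0.4, -0.1]
gripper_width: 0.997
```

drive_tool --commands "0 0 0 0 0;0 0 0 0 0;0 0 0 0 0;0 0 0 0 0;0 0 0 0 0;0 0 0 0 0;0 0 0 0 0;0 0 0 0 0"

```text
time: 5.25
tool_pos: [0.5247, 0.1305, 0.0384]
tool_rot: [0.0, 0.225, 0.974, 0.0]
contact_force: [0.5, -0.3, 5.7]
gripper_width: 0.226
```

drive_tool --commands "0 0 0 -0.3 0;0 0 0 -0.5 0;0 0 0 -0.5 0;0 0 0 -0.5 0;0 0 0 -0.2 0;0 0 0 0 0;0 0 0 0 0;0 -0.05 -0.28 0 0"

```text
time: 6.25
tool_pos: [0.5213, 0.1222, 0.0971]
tool_rot: [-0.001, 0.225, 0.974, -0.0]
contact_force: [0.9, -0.5, -0.3]
gripper_width: 0.222
```

drive_tool --commands "0 -0.45 -1 0 0;0 -0.45 -1 0 0;0 -0.45 -1 0 0;0 -0.45 -1 0 0;0 -0.45 -1 0 0;0 -0.45 -1 0 0;0 -0.45 -1 0 0;0 -0.45 -1 0 0"

```text
time: 7.25
tool_pos: [0.5127, -0.1421, 0.0973]
tool_rot: [-0.0, 0.226, 0.974, 0.0]
contact_force: [-0.2, -0.2, -0.4]
gripper_width: 0.221
```

drive_tool --commands "0 0 0 0 0;0 0 0 0 0;0 0 0 0 0;0 0 0 0 0;0 0 0 0 0;0 0 0 0 0;0 0 0 0 0;0 0 0 0 0"

```text
time: 8.25
tool_pos: [0.5135, -0.1407, 0.0978]
tool_rot: [0.0, 0.225, 0.974, 0.0]
contact_force: [-0.3, -0.3, -0.9]
gripper_width: 0.222
```

```bash
python3 - <<'E'
from h import *
s=manip.state();Rt=rot(s["tool_rot"]);print(s["time"],s["tool_pos"],Rt[:,0])
c,im=snap("wrist","w3.png");np.save("w3c.npy",c,allow_pickle=True)
print(manip.state()["tool_pos"])
cv2.imwrite("pics/c4.png",np.clip(im[100:340,170:490,::-1].astype(float)**.6*8,0,255).astype(np.uint8).repeat(2,0).repeat(2,1))
E
```

```text
8.25 [ 0.51347428 -0.14074864  0.09781595] [-8.98388066e-01  4.39202554e-01 -8.50177115e-06]
[ 0.51345362 -0.14078142  0.09781467]
```

View pics/c4.png

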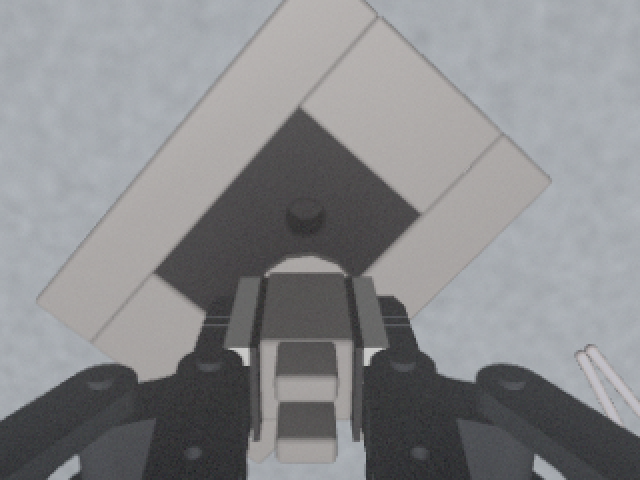

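The hole opening shows at crop (305,215), which is full-frame (322.5,207.5), just ahead of the collar. Casting that point onto the plate.

```bash
python3 - <<'E'
from h import *
c=np.load("w3c.npy",allow_pickle=True).item(); im=cv2.imread("pics/w3.png");g=cv2.GaussianBlur(im.mean(2),(0,0),1)
p=g[185:235,300:345];print(np.round(p[::3,::3]).astype(int))
md=np.median(p);print(md)
Rt=rot([0,.225,.974,0])
for t in(3,5,7,10):
    m=(p<md-t).astype(np.uint8);m[42:]=0
    n,l,st,ce=cv2.connectedComponentsWithStats(m)
    k=1+st[1:,4].argmax();x,y,w,h,a=st[k]
    q=cast(c,[[300+x+(w-1)/2,185+y+(h-1)/2],[300+x,185+y+h/2],[300+x+w-1,185+y+h/2],[300+x+w/2,185+y],[300+x+w/2,185+y+h-1]],.024)
    print(t,st[k],q[0],np.linalg.norm(q[1]-q[2]),np.linalg.norm(q[3]-q[4]))
K=np.array([[c["fx"],0,c["cx"]],[0,c["fy"],c["cy"]],[0,0,1.]])
Rc=rot(c["orientation"]);P=[[.5135,-.1408,z] for z in(.0735,.024)]
rv=cv2.Rodrigues(Rc.T)[0]
print(cv2.projectPoints(np.array(P),rv,-Rc.T@c["xyz"],K,np.array(c["distortion"]))[0].reshape(-1,2))
E
```

```text
[[ 44  44  44  43  44  43  43  43  43  42  45  44  43  44  44]
 [ 44  44  44  44  42  42  43  43  43  42  42  43  43  42  43]
 [ 43  43  44  42  43  42  42  42  42  41  42  43  43  44  42]
 [ 43  42  41  41  42  42  41  42  41  41  42  42  42  42  41]
 [ 43  42  42  41  41  40  41  40  40  41  42  41  40  42  41]
 [ 41  41  41  41  41  39  37  38  38  37  39  40  40  40  40]
 [ 40  40  41  40  39  37  40  40  40  38  37  40  40  39  40]
 [ 40  40  39  40  35  31  38  38  38  38  30  35  40  39  39]
 [ 39  39  39  38  34  26  28  32  31  27  25  34  38  39  39]
 [ 39  39  38  39  35  26  25  24  25  26  26  36  38  38  39]
 [ 39  39  37  37  37  30  24  24  24  25  32  37  37  37  38]
 [ 38  37  38  36  36  36  33  31  32  34  36  38  37  36  37]
 [ 37  38  37  36  37  37  37  36  37  35  36  36  37  36  37]
 [ 37  36  37  36  36  37  36  37  37  36  36  36  36  36  36]
 [ 37  36  36  36  42  51  56  67  75  70  49  40  37  36  37]
 [ 37  35  38  55 107 143 152 155 156 154 135 100  65  42  36]
 [ 36  43  83 142 157 158 159 159 158 158 158 157 151 105  44]]
39.42226781024286
3 [ 12  19  33  23 392] [ 0.52109097 -0.13930137  0.024     ] 0.023947346140744702 0.017487914154910134
5 [ 12  20  22  15 227] [ 0.51714648 -0.14194855  0.024     ] 0.015665052156701918 0.011058602177674667
7 [ 13  20  20  14 192] [ 0.51679205 -0.14177484  0.024     ] 0.014165798121455377 0.010258122704576059
10 [ 13  21  19  12 144] [ 0.51662809 -0.1421094   0.024     ] 0.013420137755975375 0.008679769282845242
[[321.50673221 233.93778268]
 [321.72702414 207.19095738]]
```

drive_tool --commands "0 -0.04 0.02 0.4 0;0 0 0 0.4 0;0 0 0 0.4 0;0 0 0 0.2 0;0 0 0 0.15 0;0 0 0 0.05 0;0 0 0 0.05 0;0 0 0 0 0"

```text
time: 9.3
tool_pos: [0.515, -0.1408, 0.0486]
tool_rot: [0.0, 0.225, 0.974, -0.0]
contact_force: [0.7, -0.2, -0.8]
gripper_width: 0.223
```

drive_tool --commands "0 0 0 0.04 0;0 0 0 0.04 0;0 0 0 0.04 0;0 0 0 0 0;0 0 0 0 0;0 0 0 0 0;0 0 0 0 0;0 0 0 0 0"

```text
time: 10.3
tool_pos: [0.5148, -0.1408, 0.0447]
tool_rot: [-0.0, 0.225, 0.974, -0.0]
contact_force: [-0.8, -0.4, 0.7]
gripper_width: 0.223
```

There's no force at z=0.0447, with the tip about 4 mm below the face, so the pin has entered the hole. Continuing slowly.

drive_tool --commands "0 0 0 0.05 0;0 0 0 0.05 0;0 0 0 0.05 0;0 0 0 0 0;0 0 0 0 0;0 0 0 0 0;0 0 0 0 0;0 0 0 0 0"

```text
time: 11.3
tool_pos: [0.5141, -0.1407, 0.0397]
tool_rot: [-0.001, 0.225, 0.974, -0.0]
contact_force: [-5.0, -1.4, -0.5]
gripper_width: 0.227
```

drive_tool --commands "0 0.02 -0.01 0 0;0 0 0 0 0;0 0 0 0.05 0;0 0 0 0.05 0;0 0 0 0 0;0 0 0 0 0;0 0 0 0 0;0 0 0 0 0"

```text
time: 12.3
tool_pos: [0.5141, -0.1408, 0.0376]
tool_rot: [-0.0, 0.225, 0.974, -0.0]
contact_force: [-4.8, -0.1, 1.4]
gripper_width: 0.221
```

drive_tool --commands "0 0.03 -0.015 0 0;0 0 0 0 0;0 0 0 0.05 0;0 0 0 0.05 0;0 0 0 0 0;0 0 0 0 0;0 0 0 0 0;0 0 0 0 0"

```text
time: 13.3
tool_pos: [0.5132, -0.1408, 0.0343]
tool_rot: [0.0, 0.225, 0.974, 0.0]
contact_force: [0.5, -0.0, 0.5]
gripper_width: 0.224
```

Forces are clear, so I'm pressing on to the seat (expected z≈0.0324).

drive_tool --commands "0 0 0 0.03 0;0 0 0 0.03 0;0 0 0 0.03 0;0 0 0 0.02 0;0 0 0 0 0;0 0 0 0 0;0 0 0 0 0;0 0 0 0 0"

```text
time: 14.3
tool_pos: [0.5132, -0.1408, 0.0323]
tool_rot: [-0.0, 0.225, 0.974, -0.0]
contact_force: [-5.5, 2.5, 10.4]
gripper_width: 0.223
```

drive_tool --commands "0 0.01 -0.01 0.02 0;0 0 0 0.02 0;0 0 0 0 0;0 0 0 0 0;0 0 0 0 0;0 0 0 0 0;0 0 0 0 0;0 0 0 0 0"

```text
time: 15.3
tool_pos: [0.5132, -0.1408, 0.0323]
tool_rot: [-0.0, 0.225, 0.974, 0.0]
contact_force: [-7.1, 4.1, 16.2]
gripper_width: 0.223
```

The post stopped at z=0.0323 with force rising, so it is seated. I'll ease the load, then release and rise straight up.

drive_tool --commands "0 0 0 -0.04 0;0 0 0 0 0;45 0 0 0 0;45 0 0 0 0;45 0 0 0 0;45 0 0 0 0;45 0 0 0 0;45 0 0 0 0"

```text
time: 16.3
tool_pos: [0.5127, -0.1409, 0.0309]
tool_rot: [-0.0, 0.225, 0.974, 0.0]
contact_force: [-0.6, 0.2, -0.4]
gripper_width: 0.523
```

drive_tool --commands "45 0 0 -0.2 0;45 0 0 -0.5 0;45 0 0 -0.6 0;45 0 0 -0.8 0;45 0 0 -0.8 0;45 0 0 -0.8 0;45 0 0 -0.5 0;45 0 0 0 0"

```text
time: 17.3
tool_pos: [0.5137, -0.1413, 0.1591]
tool_rot: [0.002, 0.225, 0.974, -0.0]
contact_force: [0.6, -0.7, 0.4]
gripper_width: 0.53
```

drive_tool --commands "45 0 0 0 0;45 0 0 0 0;45 0 0 0 0;45 0 0 0 0;45 0 0 0 0;45 0 0 0 0;45 0 0 0 0;45 0 0 0 0"

```text
time: 18.3
tool_pos: [0.5127, -0.1409, 0.1569]
tool_rot: [0.0, 0.225, 0.974, -0.0]
contact_force: [0.2, 0.4, -0.9]
gripper_width: 0.525
```

```bash
python3 - <<'E'
from h import *
s=manip.state();print(s["time"],s["tool_pos"],s["contact_force"])
c,im=snap("wrist","w5.png");C,b=snap("side","s5.png")
o=np.vstack([cv2.resize(im[60:280,180:460],(420,330)),cv2.resize(b[130:220,340:440],(420,270),interpolation=cv2.INTER_CUBIC)])
cv2.imwrite("pics/c5.png",o[:,:,::-1])
E
```

```text
18.3 [ 0.51273381 -0.14090755  0.1569175 ] [ 0.20431146  0.43125821 -0.93817127]
```

View pics/c5.png

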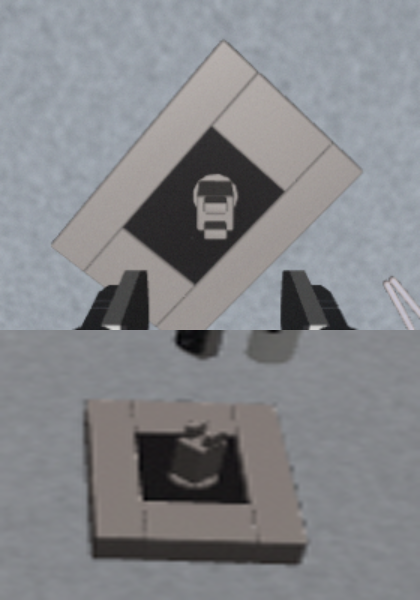

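Both views show the post standing upright in the window with its collar on the plate. To confirm it's fully home, I'll press on the prong tops with shut fingers; contact is expected at TCP z≈0.077.

drive_tool --commands "0 0 0 0.4 0;0 0 0 0.4 0;0 0 0 0.4 0;0 0 0 0.4 0;0 0 0 0.4 0;0 0 0 0.3 0;0 0 0 0.1 0;0 0 0 0 0"

```text
time: 19.4
tool_pos: [0.5128, -0.1409, 0.0848]
tool_rot: [-0.0, 0.225, 0.974, -0.0]
contact_force: [-0.1, 0.3, -0.1]
gripper_width: -0.002
```

drive_tool --commands "0 0 0 0.04 0;0 0 0 0.04 0;0 0 0 0.04 0;0 0 0 0.04 0;0 0 0 0 0;0 0 0 0 0;0 0 0 0 0;0 0 0 0 0"

```text
time: 20.4
tool_pos: [0.5128, -0.1409, 0.0802]
tool_rot: [0.0, 0.225, 0.974, -0.0]
contact_force: [0.8, 0.8, 0.7]
gripper_width: -0.004
```

drive_tool --commands "0 0 0 0.04 0;0 0 0 0.03 0;0 0 0 0.03 0;0 0 0 0.03 0;0 0 0 0 0;0 0 0 0 0;0 0 0 0 0;0 0 0 0 0"

```text
time: 21.4
tool_pos: [0.5131, -0.141, 0.0771]
tool_rot: [0.0, 0.225, 0.974, -0.0]
contact_force: [-2.1, 0.6, 5.4]
gripper_width: 0.002
```

Contact came at z=0.0771, as expected for a flush collar. One slightly firmer press, then I'll lift clear.

drive_tool --commands "0 0 0 0.02 0;0 0 0 0.02 0;0 0 0 0 0;0 0 0 0 0;0 0 0 0 0;0 0 0 0 0;0 0 0 0 0;0 0 0 0 0"

```text
time: 22.4
tool_pos: [0.5137, -0.1413, 0.0772]
tool_rot: [0.001, 0.225, 0.974, -0.0]
contact_force: [-2.1, 1.6, 10.3]
gripper_width: 0.005
```

drive_tool --commands "0 0 0 -0.1 0;0 0 0 -0.4 0;0 0 0 -0.6 0;0 0 0 -0.6 0;0 0 0 -0.6 0;0 0 0 -0.4 0;0 0 0 0 0;0 0 0 0 0"

```text
time: 23.4
tool_pos: [0.5123, -0.1407, 0.1553]
tool_rot: [-0.001, 0.225, 0.974, 0.0]
contact_force: [-0.4, -0.3, 0.3]
gripper_width: 0.001
```

```bash
python3 - <<'E'
from h import *
s=manip.state();print(s["time"],s["tool_pos"],s["contact_force"])
c,im=snap("wrist","w6.png");C,b=snap("side","s6.png")
cv2.imwrite("pics/c6.png",np.hstack([cv2.resize(im[60:280,180:460],(420,330)),cv2.resize(b[130:220,340:440],(367,330),interpolation=cv2.INTER_CUBIC)])[:,:,::-1])
E
```

```text
23.4 [ 0.51229606 -0.14074189  0.15533611] [-0.3754487  -0.30953509  0.2552847 ]
```

View pics/c6.png

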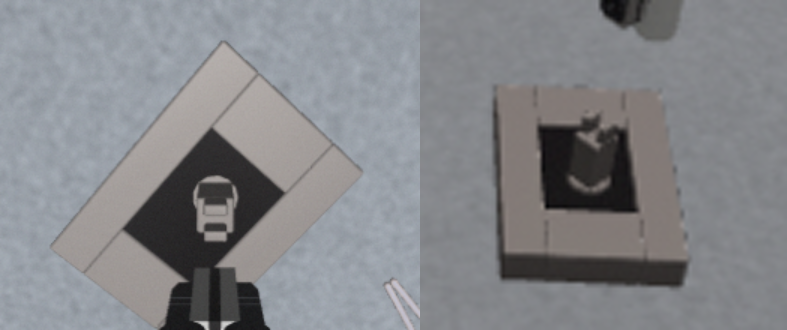

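The post is seated upright and free, and the gripper is clear above it. Handing in.

```bash
python3 -c "
from plant import manip
print(manip.job_done())"
```

```text
the job is handed in; nothing more can be done
None
```

The post is out of the suction-cup foot and plugged into the caddy base. It stands upright and is released, and I handed the job in at about 23.5 s of the 67 s allowed.

- **Finding the hole:** I located it with the cameras at about (0.513, -0.141). The pin went straight in, so I did not need to slide it over the plate. One small sideways correction cleared a 5 N wall contact on the way down.
- **Seating check:** Pushing down, the post stopped at z = 0.0323, against 0.0324 expected, with 16 N on it. After letting go, I pressed on the prong tops with shut fingers and met them at z = 0.0771 to 0.0772, against 0.077 expected for a flush collar. The force there was about 10 N.
- **Final state:** The last wrist and side pictures show the post upright in the window with its collar on the plate. The gripper is about 80 mm above it, with no contact force.
- **Bystanders:** The arm never went near the tweezer, ring or dropper, and no unexpected contact forces showed. I did not measure their positions again at the end.

None of the checks failed or disagreed.

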